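# Move a splash guard between two bench stirrers by its sprung hinge pin

### The arm

A 6-joint arm with a two-finger parallel gripper is mounted at the origin on the work surface. World frame = base frame: x ahead of the robot, y to its left, z up, the work surface at z = 0. Lengths are in mm, angles in rad, forces in N, time in s.
With the tool pointing down it reaches from about 350 to 975 mm from the base axis. Payload 7.1 kg.
Tool frame: the origin (TCP) lies at the very end of the fingers, on their centre line; the grasp point (between the pads) lies 19 mm behind it; y points along the fingers, x is the direction in which the jaws open and shut, and the axes are right-handed (so a half turn about y gives the same grasp; the last joint's range is limited). The gripper opens to 88 mm and grips with 3 to 60 N. Pads are 20 mm wide; open, the fingers measure 115 mm over their backs; the gripper's body (75 mm by 178 mm) begins 61 mm behind the grasp point.
Start: joints at [-0.019, 0.423, 1.63, -0, 1.089, -0.019], TCP at [624.984, 0.026, 222.675] pointing down, gripper open.
Joint ranges: [-3, 3], [-0.9, 2.11], [0.09, 2.58], [-1.31, 4.45], [0.11, 2.69], [-2.54, 2.54]. Speed limits (rad/s): [2.39, 2.39, 3.01, 3.14, 3.14, 3.14].

### API

Orientations are given as a rotation vector (axis times angle).
In Python, from workcell import ctrl gives the robot as it stands. The module is installed in compiled form; this text tells all that it offers.
- The arm moves only by the tool carry_out, never from a script. Its arguments are lists of equal length, an entry for each row: "delta_pos": the shift along the tool's x, y, z in cm, a list of three; "rotation": the turn, a rotation vector about the tool's x, y, z in rad, a list of three. In form: {"delta_pos": [[dx, dy, dz], ...], "rotation": [[wx, wy, wz], ...]}. A call has 1 to 12 rows; each row is the pose to reach, as a shift and turn from the pose commanded when the call began, along the tool's axes at that moment; what a row does not reach only later rows make up. A row lasts 1/12 s, in which the tool goes at most 41.7 mm and 7.16 degrees, less where a joint would pass 70% of its speed; a pose out of reach is approached as far as the arm can. A call with a gripper value outside its range is refused whole. "hand" is the closure in counts, from 0 (fully open) to 255 (shut), set as the call begins (left out, the last holds). The fingers move at their own pace and stop on an object; the grip force is fixed at half the most. Time passes only in rows, so rows that repeat a pose let the fingers close. It gives the time, the measured TCP pose, the force and the opening at its end, in the units of the state.
- ctrl.get_obs(): the state, without advancing time (a new reading comes with each control period).
- ctrl.get_image(name): name is "scene" or "side" or "wrist"; returns the picture (400x640x3 uint8, red, green, blue); there is no depth.
- ctrl.camera_info(name): a dict with "fov_y" (degrees; the focal length in pixels is half the picture's height over the tangent of half this angle, whatever the lens; pixels are square), "cx", "cy" (the principal point, pixels), "k1" (the pictures are not rectified: a ray, as slopes to the right and down, at radius r is drawn at 1 + k1 r^2 times it, then the intrinsics apply), "R" (3x3) and "t" (3): a world point X has camera coordinates R X + t; the wrist camera has in their place "T_tool_cam" (4x4, takes a point from camera to tool coordinates, whose origin is the TCP and whose axes are the tool frame's). Camera axes: x right, y down, z forward; pixel columns grow to the right and rows downward; lengths in mm; the calibration is good to about 2 mm. A picture is of the moment at which its call begins: read the wrist's pose just before it. camera_info takes no time and is no camera call.
- ctrl.close_job(): hands the job in, once; it reports no verdict.
The state is a dict: "t": time; "qpos": joint angles; "qvel": joint speeds; "joint_torque": joint torques, N m; "ee_pos": TCP position; "orientation": TCP orientation; "ft_force": force on the tool from outside, world axes, zero at the start; "moment": the same for the moment, N m; "width": finger opening in mm.
Only numpy, scipy, OpenCV 4.12 (cv2) and the standard library are available. Lean on these libraries where they do the work, as an engineer would, in place of code of your own. Each camera call takes 0.05 s, during which the arm holds its last target.

### The job

Move the clear splash guard from the stirrer it hangs on to the stirrer without one: pinch its red tab to the black block to draw the sprung hinge pin, lift the guard straight off and carry it over. Lower it gently between the other stirrer's posts until the rail is felt to sit fully down in both cradles, pin still drawn; only then let go so that the pin springs fully out through its eye. Never press the guard hard on a stirrer (at most 40 N while unhooking, 25 N while seating), and leave the other things on the bench where they are.

Things in the scene. Friction and masses are not known exactly. Their poses are not given: they have to be found in the camera images.
- guard_grip (a point): Centre of the splash guard's grip, 30 mm above its rail's axis. Axes: x through the panel, y along the rail, z up. Grip, pinched from above along y: fixed black block (20 mm in x; y -11 to +19 mm) and a red tab on its -y side. Tops 17 mm above this point; below it 23 mm (block), 19 mm (tab). Guard 0.25 to 0.43 kg. A 30 to 60 N grip holds it and keeps the pin drawn.
- guard_rail (a point): Middle of the guard's steel rail (on its axis; axes as guard_grip): bar 14 mm across whose ends reach 98 mm either way along y and rest in the posts' open-topped cradles. A clear panel 156 mm wide, turquoise frame, hangs from it, lower edge 85 mm below this point.
- guard_tab (a point): Middle of the outer (-y) face of the red tab (20 mm in x, 36 high, 8 thick), which slides along y and carries the pin. At y = -34 mm from guard_grip with the pin out (53 mm over tab and block), -19 mm when drawn, tab against block (38 mm over both, centred on guard_grip). Only the tab moves: close about guard_grip, not about the middle of the 53 mm.
- guard_pin (a joint): How far the brass hinge pin (8 mm across, tapered tip, on the rail's axis) is drawn, m. 0: sprung out, tip 14 mm past the rail's -y end, through the post's eye, locking the guard. 0.015: fully drawn, tip 1 mm inside the rail's end; the guard lifts off. Spring 6 N at first, 12 N fully drawn; it springs back when let go.
- hinge_a (a point): Stirrer A, carrying the guard at the start: point on the hinge axis half-way between its two aluminium posts; x to the back of the stirrer, y along the hinge, z up. Exact: the rail's axis lies here when seated (with up to 4 mm play along y).
- hinge_b (a point): Stirrer B, without a guard: half-way between its two posts, on the hinge axis as at its LOWEST setting, 150 mm above the bench; axes as hinge_a. Its posts are height-adjustable: the real axis is 0 to 12 mm above this point, differs each time and is not measured: find the seat by feel. The rail rests there with the panel hanging down; posts are alike, either way round fits.
- stirrer_a: White bench stirrer A, fixed: base 200 (x) x 250 (y) x 50 mm, round steel plate; origin under the base's centre; the hinge is 60 mm towards -x, axis 156 mm up. Posts (both stirrers): 40 mm in x, 83 to 109 mm either side in y, tops 22 mm above the axis. Carried from one to the other, the guard's lower edge must pass over the posts and over what stands there.
- stirrer_b: White bench stirrer B, as A but with adjustable posts. Each post (both stirrers): cradle 15.6 mm wide for the rail, lead-in widening to 30 mm at 18 mm above the axis; outside it an end wall at 102 to 109 mm (rail play 4 mm each way in y) with an eye 12 mm wide for the pin. A pin let go before the rail is down in the cradles jams on the end wall.
- beaker: Bystander: glass beaker, 72 mm across, 85 mm tall, standing on the round plate of stirrer_a; origin under its centre.
- flask: Bystander: green glass conical flask, 80 mm across, 104 mm tall, standing on the round plate of stirrer_b; origin under its centre.
- bottle_1: Bystander: clear bottle with white cap, 60 mm across, 135 mm tall; origin under its centre.
- bottle_2: Bystander: second clear bottle with white cap, same size; origin under its centre.
- tube_rack: Bystander: blue rack full of capped tubes, 75 x 160 x 106 mm; origin under its centre.
- tip_box: Bystander: yellow box, 85 x 120 x 55 mm; origin under its centre.
- timer: Bystander: flat black timer, 70 x 105 x 22 mm, in front of the stirrers; origin under its centre.
- dish_stack: Bystander: stack of clear dishes, 90 mm across, 45 mm tall; origin under its centre.
Things that resemble listed ones, but are neither listed nor needed, are in the scene too. There is more than one size of the part that bears guard_grip; the job needs the smaller.

How it is judged:
By the outcome, as a careful person would: the job done as asked, in the order asked, and still so for the second after the job is handed in, with the robot touching nothing.
It also fails if it takes over 64 s, if anything falls off the work surface, if the arm or the gripper's body presses on something with over 40 N, if the wrist force passes 120 N, or if a joint passes its speed limit or range.

## Working session

There is one attempt and no reset: what is moved stays moved. The work goes in short steps, Python scripts to look and compute and a tool call to move; the robot and the scene stay as the last step left them, time stands still between calls to the robot, and variables do not carry over. Pictures are saved under pics/ and viewed, and the job is handed in when it is done.

Besides the shell and the picture viewer there is one more tool, called after "Emit:" by a JSON object that holds its "method" and its "body", one argument or row to a line. carry_out: Moves the arm, as the interface text tells. Its arguments: {"type":"object","properties":{"delta_pos":{"type":"array","items":{"type":"array","items":{"type":"number"}}},"rotation":{"type":"array","items":{"type":"array","items":{"type":"number"}}},"hand":{"type":"number"}},"required":["delta_pos","rotation"]}

```bash
mkdir -p pics
python3 - <<'E'
from workcell import ctrl
import cv2,numpy as np
o=ctrl.get_obs()
for k,v in o.items(): print(k,v)
for n in ["scene","side","wrist"]:
    im=ctrl.get_image(n); cv2.imwrite(f"pics/{n}0.png",im[:,:,::-1]); print(n,ctrl.camera_info(n))
E
```

```text
t 0.0
qpos [-1.89987534e-02  4.23832045e-01  1.63068357e+00  1.71490120e-05
  1.08859617e+00 -1.90125333e-02]
qvel [ 1.20939054e-03  5.42545907e-05 -1.07092529e-03  1.52152593e-04
  5.87612016e-04  5.55642121e-04]
joint_torque [ 1.28069914e-03 -5.44622147e+01 -2.73670936e+01  6.42951974e-02
  2.27214623e-02 -1.51321510e-04]
ee_pos [6.24446350e+02 4.17236263e-02 2.21909717e+02]
orientation [-1.57075194e+00  1.18810343e-03  1.19723892e-03]
ft_force [ 0.16632381 -1.21681827  0.59252177]
moment [0.01253446 0.04140147 0.08048416]
width 87.90949034921398
scene {'fov_y': 53.98494739748428, 'cx': 316.50370316264076, 'cy': 203.56146956816593, 'k1': -0.044167416004827154, 'R': array([[ 0.7256335 ,  0.68795451,  0.01321462],
       [ 0.41341574, -0.42054539, -0.80760696],
       [-0.5500395 ,  0.59148979, -0.58957304]]), 't': array([-353.68900586,  -90.07508097, 1716.43883529])}
side {'fov_y': 42.816431531732846, 'cx': 311.78383332753765, 'cy': 191.07431723154403, 'k1': 0.009568288343933086, 'R': array([[ 0.90174745, -0.4322151 , -0.00645258],
       [-0.31704076, -0.65116037, -0.68954719],
       [ 0.29383105,  0.62384315, -0.72421202]]), 't': array([-459.66084401,  267.44953219, 1662.20926634])}
wrist {'fov_y': 71.79171942097437, 'cx': 318.21125801008805, 'cy': 195.6165175024052, 'k1': -0.04967216820770501, 'T_tool_cam': array([[ 9.99999740e-01, -1.00404141e-04,  7.14001326e-04,
         9.18358617e-01],
       [-7.12349555e-04, -2.90739200e-01,  9.56802075e-01,
        -1.61809556e+02],
       [ 1.11521284e-04, -9.56802335e-01, -2.90739196e-01,
         8.08706527e+01],
       [ 0.00000000e+00,  0.00000000e+00,  0.00000000e+00,
         1.00000000e+00]])}
```

View pics/scene0.png

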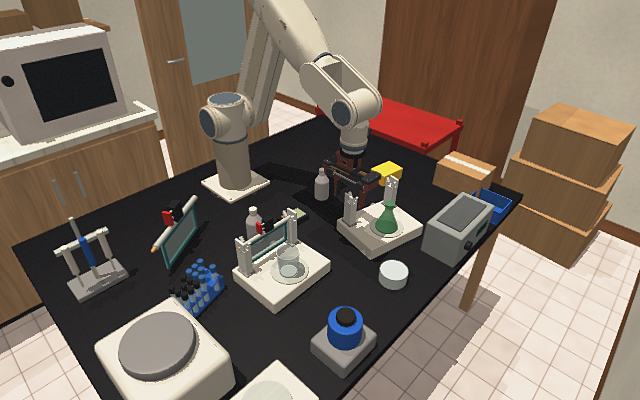

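View pics/side0.png

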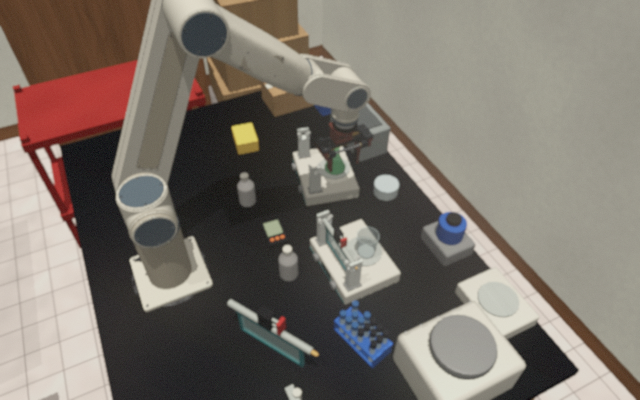

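View pics/wrist0.png

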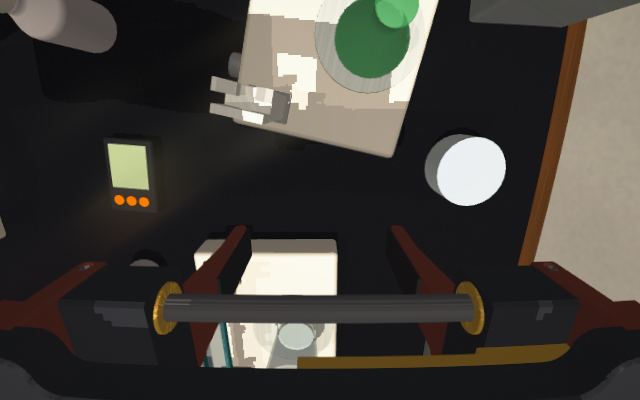

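```bash
cat > h.py <<'E'
from workcell import ctrl
import cv2,numpy as np
from scipy.spatial.transform import Rotation as Ro
def K(ci): 
    f=200/np.tan(np.radians(ci["fov_y"])/2); return np.array([[f,0,ci["cx"]],[0,f,ci["cy"]],[0,0,1]])
def ray(name,uv,pose=None):
    ci=ctrl.camera_info(name); k=K(ci)
    p=cv2.undistortPoints(np.array([[uv]],float),k,np.array([ci["k1"],0,0,0,0.]))[0,0]
    d=np.array([p[0],p[1],1.])
    if name=="wrist":
        T=ci["T_tool_cam"]; R=Ro.from_rotvec(pose[1]).as_matrix(); 
        o=R@T[:3,3]+pose[0]; d=R@T[:3,:3]@d
    else:
        R=ci["R"]; o=-R.T@ci["t"]; d=R.T@d
    return o,d/np.linalg.norm(d)
def proj(name,X,pose=None):
    ci=ctrl.camera_info(name)
    if name=="wrist":
        T=ci["T_tool_cam"]; R=Ro.from_rotvec(pose[1]).as_matrix()
        c=T[:3,:3].T@((R.T@(np.array(X)-pose[0]))-T[:3,3])
    else: c=ci["R"]@np.array(X)+ci["t"]
    x=c[:2]/c[2]; x=x*(1+ci["k1"]*(x@x)); k=K(ci); return k[0,0]*x+[ci["cx"],ci["cy"]]
def onz(name,uv,z,pose=None):
    o,d=ray(name,uv,pose); return o+d*(z-o[2])/d[2]
def tri(*rays):
    A=np.zeros((3,3));b=np.zeros(3)
    for o,d in rays:
        P=np.eye(3)-np.outer(d,d);A+=P;b+=P@o
    X=np.linalg.solve(A,b); return X,[np.linalg.norm((np.eye(3)-np.outer(d,d))@(X-o)) for o,d in rays]
def crop(src,dst,x0,y0,w,h,s):
    im=cv2.imread(src)[y0:y0+h,x0:x0+w]; cv2.imwrite(dst,cv2.resize(im,None,fx=s,fy=s,interpolation=cv2.INTER_CUBIC))
E
python3 - <<'E'
from h import *
crop("pics/scene0.png","pics/c1.png",225,170,200,150,4)
crop("pics/side0.png","pics/c2.png",280,110,133,200,3)
E
```

```text
(no output)
```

View pics/c1.png

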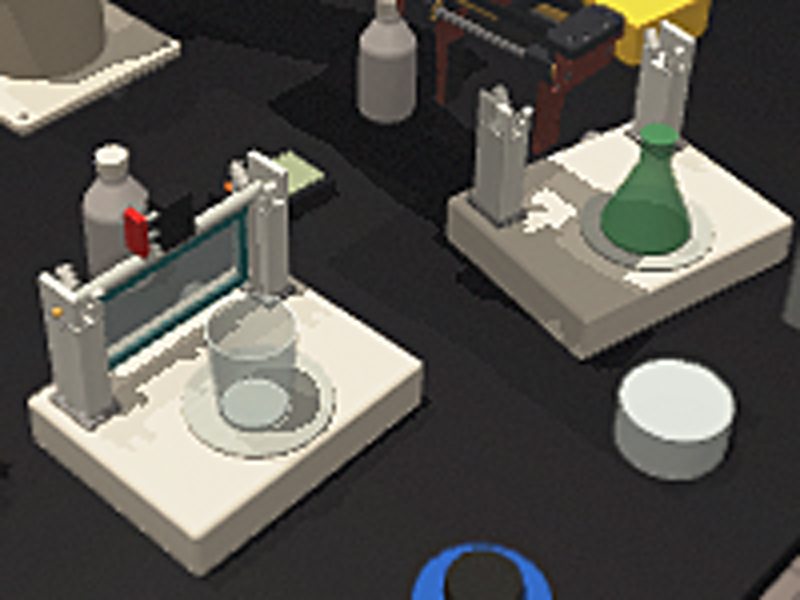

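View pics/c2.png

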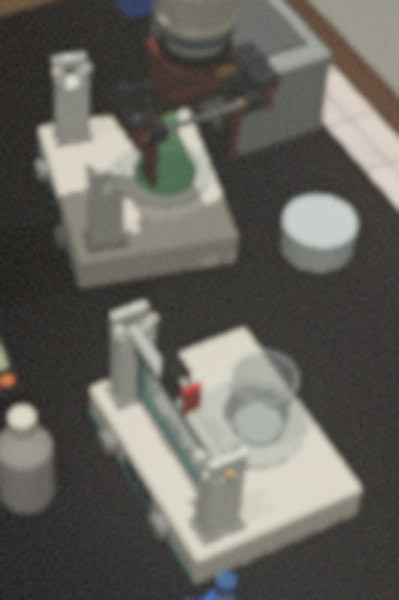

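Run:
```python
from h import *
s=lambda u,v:(225+u/4,170+v/4)
d=lambda u,v:(280+u/3,110+v/3)
print("A base top corners"); 
for p in [(32,405),(203,545),(423,368)]: print(onz("scene",s(*p),50).round(1))
for p in [(95,387),(205,555),(360,487),(245,330)]: print(' s',onz("side",d(*p),50).round(1))
print("B")
for p in [(450,208),(583,325),(790,225)]: print(onz("scene",s(*p),50).round(1))
for p in [(42,125),(80,262),(238,240)]: print(' s',onz("side",d(*p),50).round(1))
print("pin",tri(ray("scene",s(57,311)),ray("side",d(230,473))))
print("tab",tri(ray("scene",s(137,232)),ray("side",d(190,398))))
```

```text
A base top corners
[ 464.6 -355.6   50. ]
[ 662.3 -354.    50. ]
[ 655.7 -112.    50. ]
 s [ 457.4 -109.1   50. ]
 s [ 464.4 -351.    50. ]
 s [ 649.2 -349.2   50. ]
 s [ 647.1 -109.5   50. ]
B
[536.6  58.   50. ]
[717.6  18.3  50. ]
[772.5 254.5  50. ]
 s [582.  310.6  50. ]
 s [522.8  68.9  50. ]
 s [709.6  18.2  50. ]
pin (array([ 493.37066113, -338.77565051,  157.30384277]), [np.float64(0.770489937410226), np.float64(0.7704899374101032)])
tab (array([ 491.11501931, -258.42003456,  183.53749831]), [np.float64(0.5529179996212372), np.float64(0.5529179996211798)])
```

Emit:
{"method": "carry_out", "body": {
  "delta_pos": [
    [0,-4,0],
    [-2,-7.8,-2.5],
    [-5,-7.8,-6],
    [-8,-7.8,-10],
    [-11,-7.8,-14],
    [-14,-7.8,-18],
    [-16,-7.8,-20.5],
    [-17.4,-7.8,-22.5],
    [-17.4,-7.8,-22.5],
    [-17.4,-7.8,-22.5],
    [-17.4,-7.8,-22.5],
    [-17.4,-7.8,-22.5]
  ],
  "rotation": [
    [0,0.12,0],
    [0,0.24,0],
    [0,0.36,0],
    [0,0.48,0],
    [0,0.6,0],
    [0,0.72,0],
    [0,0.84,0],
    [0,0.96,0],
    [0,1.08,0],
    [0,1.2,0],
    [0,1.32,0],
    [0,1.44,0]
  ]
}}

```text
t: 1.15
ee_pos: [450.4, -225.4, 300.6]
orientation: [-1.265, 1.118, -1.117]
ft_force: [0.8, -0.2, 0.8]
width: 87.6
```

Emit:
{"method": "carry_out", "body": {
  "delta_pos": [
    [0,0,0],
    [0,0,0],
    [0,0,0],
    [0,0,0]
  ],
  "rotation": [
    [0,0.12,0],
    [0,0.13,0],
    [0,0.13,0],
    [0,0.13,0]
  ]
}}

```text
t: 1.48
ee_pos: [450.9, -224.9, 300.6]
orientation: [-1.211, 1.206, -1.206]
ft_force: [-0.2, 0.1, 0.5]
width: 88.2
```

Run:
```python
from h import *
o=ctrl.get_obs(); im=ctrl.get_image("wrist"); cv2.imwrite("pics/w1.png",im[:,:,::-1])
np.save("w1.npy",np.array([o["ee_pos"],o["orientation"]])); print(o["t"],o["ee_pos"],o["orientation"],o["qpos"])
print(Ro.from_rotvec(o["orientation"]).as_matrix().round(4))
im=ctrl.get_image("scene"); cv2.imwrite("pics/s1.png",im[:,:,::-1])
crop("pics/s1.png","pics/s1c.png",225,150,200,150,4)
```

```text
1.4833 [ 450.90993295 -224.87335096  300.56103497] [-1.21128124  1.20635676 -1.20584309] [-4.86240424e-01  1.54045455e-01  1.81295129e+00  1.05362821e-05
  1.17490721e+00  1.08032285e+00]
[[ 4.2e-03 -3.0e-04  1.0e+00]
 [-1.0e+00  2.0e-04  4.2e-03]
 [-2.0e-04 -1.0e+00 -3.0e-04]]
```

View pics/w1.png

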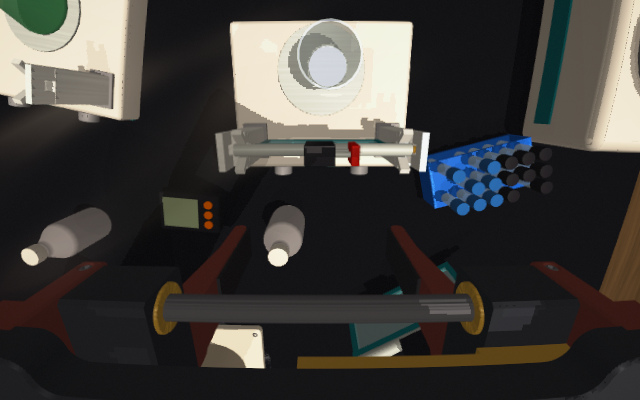

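View pics/s1c.png

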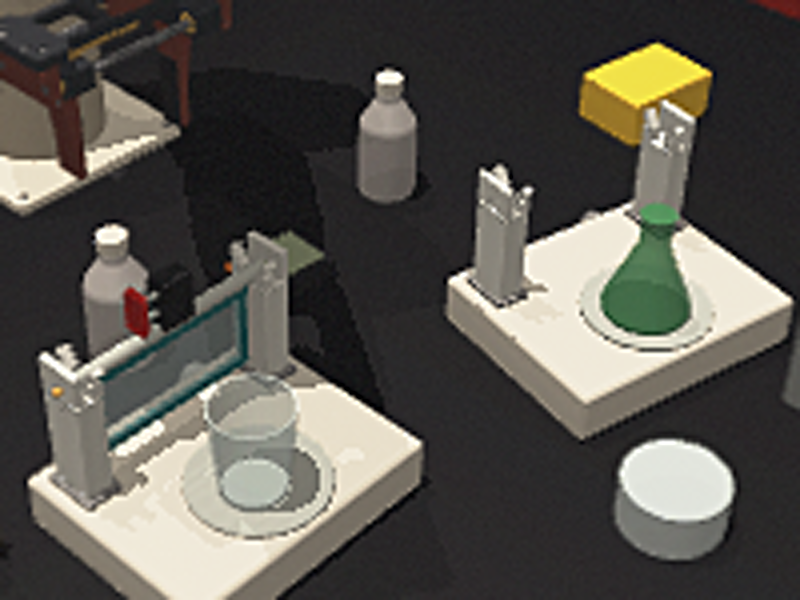

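Run:
```python
from h import *
crop("pics/w1.png","pics/w1c.png",205,110,240,75,3)
```

```text
(no output)
```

View pics/w1c.png

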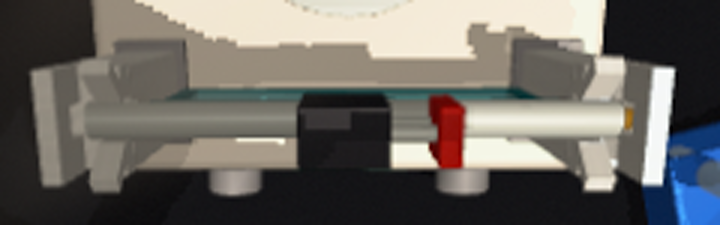

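Run:
```python
from h import *
p=np.load("w1.npy")
w=lambda u,v:(205+u/3,110+v/3)
f=lambda n,u,v,z:print(n,onz("wrist",w(u,v),z,p).round(1))
f("block L top",299,130,203);f("block R top",390,130,203);f("block far edge",345,95,203);f("block near edge",345,168,203)
f("tab outer top",463,130,203);f("tab far",447,97,203);f("tab near",450,168,203)
f("rail left end",75,117,156);f("rail right end",623,117,156);f("rail top@l",200,117,163);f("r",540,117,163)
f("post L outer top",33,125,178);f("post R outer top",672,125,178)
f("wallL inner",57,125,178);f("wallR inner",648,125,178)
for u,v in [(230,22),(413,22)]: print("base",onz("wrist",(u,v),50,p).round(1))
```

```text
block L top [ 494.6 -211.1  203. ]
block R top [ 494.8 -239.6  203. ]
block far edge [ 505.5 -225.5  203. ]
block near edge [ 482.7 -225.6  203. ]
tab outer top [ 494.9 -262.5  203. ]
tab far [ 505.1 -257.1  203. ]
tab near [ 482.8 -258.9  203. ]
rail left end [ 492.5 -125.9  156. ]
rail right end [ 493.5 -328.6  156. ]
rail top@l [ 493.4 -173.5  163. ]
r [ 494.1 -296.   163. ]
post L outer top [ 492.6 -118.1  178. ]
post R outer top [ 493.7 -338.5  178. ]
wallL inner [ 492.6 -126.5  178. ]
wallR inner [ 493.6 -330.1  178. ]
base [ 649.1 -104.9   50. ]
base [ 650.3 -350.    50. ]
```

Emit:
{"method": "carry_out", "body": {
  "delta_pos": [
    [0.39,0,4.28],
    [0.39,3,4.28],
    [0.39,6,4.28],
    [0.39,8.6,4.28],
    [0.39,8.6,4.28],
    [0.39,8.6,4.28]
  ],
  "rotation": [
    [0,0,0],
    [0,0,0],
    [0,0,0],
    [0,0,0],
    [0,0,0],
    [0,0,0]
  ]
}}

```text
t: 2.08
ee_pos: [493.1, -228.5, 213.9]
orientation: [-1.211, 1.211, -1.205]
ft_force: [0.5, 0.4, -0.1]
width: 88.1
```

Run:
```python
from h import *
o=ctrl.get_obs(); im=ctrl.get_image("wrist"); cv2.imwrite("pics/w2.png",im[:,:,::-1])
np.save("w2.npy",np.array([o["ee_pos"],o["orientation"]])); print(o["t"],o["ee_pos"],o["orientation"])
im=ctrl.get_image("side"); cv2.imwrite("pics/d2.png",im[:,:,::-1])
crop("pics/d2.png","pics/d2c.png",280,150,150,150,4)
im=ctrl.get_image("scene"); cv2.imwrite("pics/s2.png",im[:,:,::-1])
crop("pics/s2.png","pics/s2c.png",215,150,150,150,4)
```

```text
2.0833 [ 493.10505233 -228.45170158  213.85246755] [-1.21114245  1.21058534 -1.20545964]
```

View pics/w2.png

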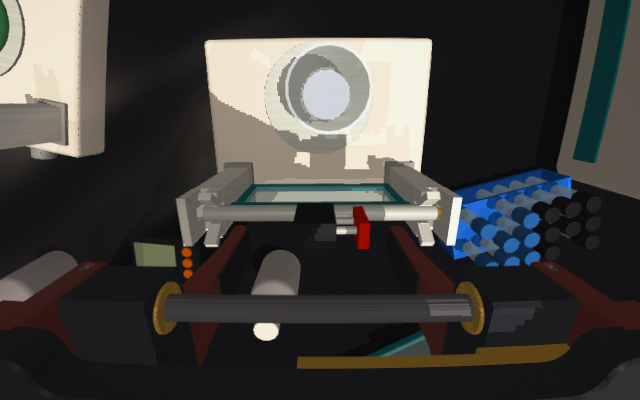

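View pics/s2c.png

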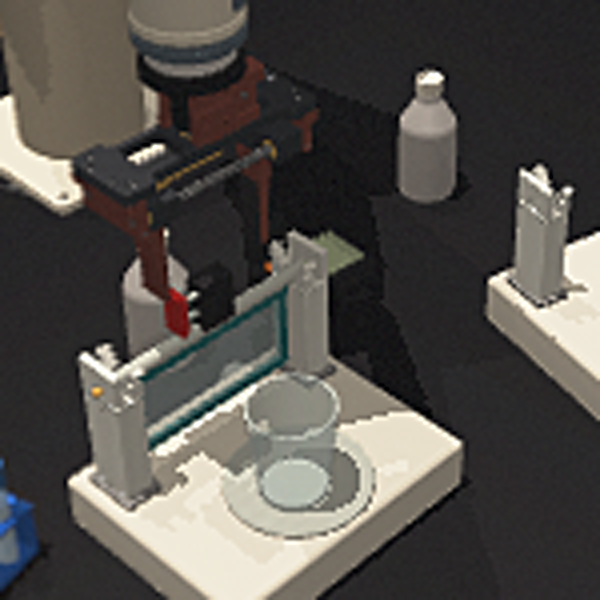

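View pics/d2c.png

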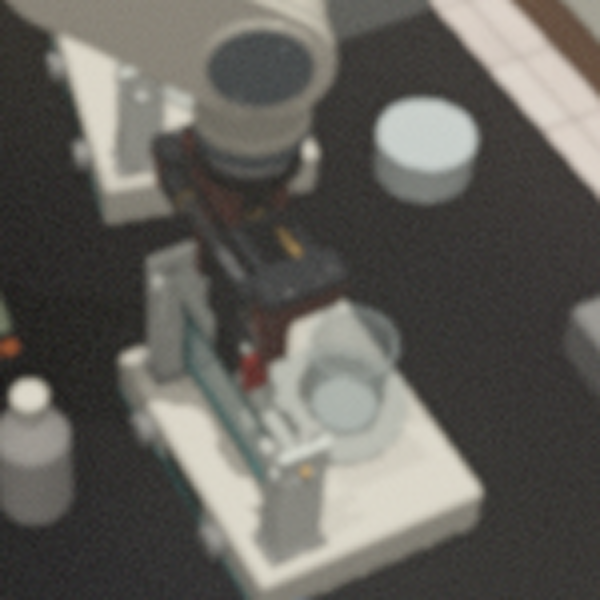

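Run:
```python
from h import *
crop("pics/w2.png","pics/w2c.png",170,150,300,110,2.6)
```

```text
(no output)
```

View pics/w2c.png

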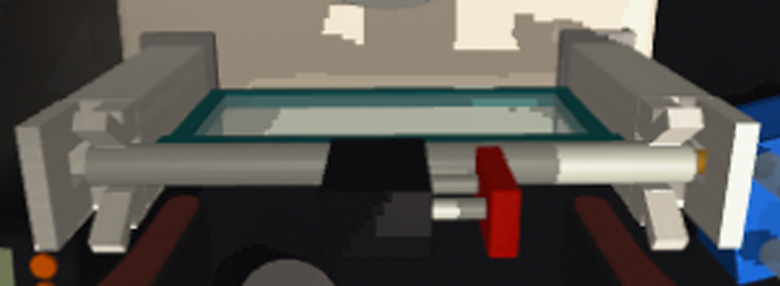

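Run:
```python
from h import *
p=np.load("w2.npy")
w=lambda u,v:(170+u/2.6,150+v/2.6)
f=lambda n,u,v,z:print(n,onz("wrist",w(u,v),z,p).round(1))
f("block L top",320,222,203);f("block R top",432,222,203);f("block far edge",380,190,203);f("block near edge",380,255,203)
f("tab outer top",519,222,203);f("tab far",500,190,203);f("tab near",505,256,203)
f("rail left end",87,163,156);f("rail right end",697,163,156)
f("post L outer top",17,190,178);f("post R outer top",757,190,178)
f("rail",250,163,163)
```

```text
block L top [ 493.3 -210.5  203. ]
block R top [ 493.4 -240.   203. ]
block far edge [ 502.4 -226.3  203. ]
block near edge [ 483.7 -226.3  203. ]
tab outer top [ 493.4 -262.9  203. ]
tab far [ 502.5 -257.4  203. ]
tab near [ 483.4 -259.7  203. ]
rail left end [ 491.8 -129.4  156. ]
rail right end [ 492.4 -330.   156. ]
post L outer top [ 491.3 -116.7  178. ]
post R outer top [ 492.  -339.3  178. ]
rail [ 494.7 -184.8  163. ]
```

Emit:
{"method": "carry_out", "body": {
  "delta_pos": [
    [0.05,1,0],
    [0.05,2,0],
    [0.05,3,0],
    [0.05,4,0],
    [0.05,4.45,0],
    [0.05,4.45,0]
  ],
  "rotation": [
    [0,0,0],
    [0,0,0],
    [0,0,0],
    [0,0,0],
    [0,0,0],
    [0,0,0]
  ]
}}

```text
t: 2.73
ee_pos: [492.8, -228.9, 168.4]
orientation: [-1.211, 1.211, -1.206]
ft_force: [-0.3, -0.1, 0.3]
width: 87.2
```

Emit:
{"method": "carry_out", "body": {
  "delta_pos": [
    [0,0,0],
    [0,0,0],
    [0,0,0],
    [0,0,0]
  ],
  "rotation": [
    [0,0,0],
    [0,0,0],
    [0,0,0],
    [0,0,0]
  ],
  "hand": 110
}}

```text
t: 3.07
ee_pos: [494.2, -229.7, 170.7]
orientation: [-1.21, 1.207, -1.21]
ft_force: [-0.3, -1.6, -0.9]
width: 64.7
```

Emit:
{"method": "carry_out", "body": {
  "delta_pos": [
    [0,0,0],
    [0,0,0],
    [0,0,0],
    [0,0,0],
    [0,0,0],
    [0,0,0],
    [0,0,0],
    [0,0,0]
  ],
  "rotation": [
    [0,0,0],
    [0,0,0],
    [0,0,0],
    [0,0,0],
    [0,0,0],
    [0,0,0],
    [0,0,0],
    [0,0,0]
  ],
  "hand": 255
}}

```text
t: 3.73
ee_pos: [494.0, -229.0, 170.6]
orientation: [-1.209, 1.208, -1.209]
ft_force: [-0.8, 4.2, 5.7]
width: 37.9
```

Run:
```python
from h import *
o=ctrl.get_obs(); print(o["t"],o["ee_pos"],o["ft_force"],o["moment"],o["width"])
im=ctrl.get_image("wrist"); cv2.imwrite("pics/w3.png",im[:,:,::-1])
crop("pics/w3.png","pics/w3c.png",120,150,400,150,2)
```

```text
3.7333 [ 493.97202435 -229.02032225  170.55110058] [-0.8046846   4.24064931  5.70079723] [ 0.29001265  0.19038468 -0.07825801] 37.86360394071482
```

View pics/w3c.png

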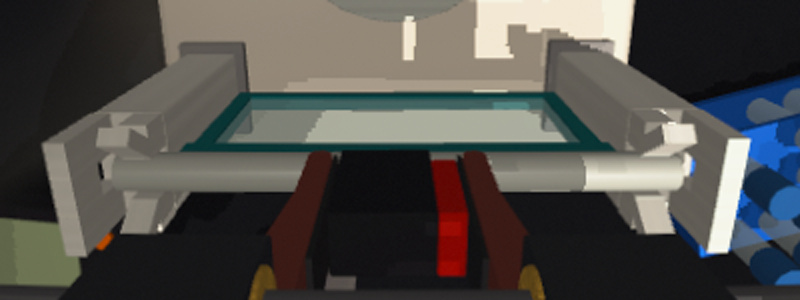

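Emit:
{"method": "carry_out", "body": {
  "delta_pos": [
    [0,-0.2,0],
    [0,-0.4,0],
    [0,-0.7,0],
    [0,-1,0],
    [0,-1,0]
  ],
  "rotation": [
    [0,0,0],
    [0,0,0],
    [0,0,0],
    [0,0,0],
    [0,0,0]
  ]
}}

```text
t: 4.2
ee_pos: [493.7, -229.5, 180.5]
orientation: [-1.21, 1.209, -1.209]
ft_force: [0.1, -0.1, -4.0]
width: 37.6
```

Emit:
{"method": "carry_out", "body": {
  "delta_pos": [
    [0,-1,0],
    [0,-2.5,0],
    [0,-4.5,0],
    [0,-6.5,0],
    [0,-8.5,0],
    [0,-10.5,0],
    [0,-12.5,0],
    [0,-13.5,0],
    [0,-13.5,0]
  ],
  "rotation": [
    [0,0,0],
    [0,0,0],
    [0,0,0],
    [0,0,0],
    [0,0,0],
    [0,0,0],
    [0,0,0],
    [0,0,0],
    [0,0,0]
  ]
}}

```text
t: 4.95
ee_pos: [494.8, -229.9, 318.0]
orientation: [-1.208, 1.205, -1.212]
ft_force: [0.5, -0.5, -3.1]
width: 37.5
```

Emit:
{"method": "carry_out", "body": {
  "delta_pos": [
    [-1,0,0.1],
    [-3,0,0.3],
    [-5,0,0.5],
    [-7,0,0.7],
    [-9,0,0.9],
    [-11,0,1.1],
    [-13,0,1.3],
    [-15,0,1.5],
    [-17,0,1.7],
    [-19,0,1.8],
    [-21,0,1.9],
    [-23,0,2]
  ],
  "rotation": [
    [0,0,0],
    [0,0.02,0],
    [0,0.04,0],
    [0,0.06,0],
    [0,0.08,0],
    [0,0.1,0],
    [0,0.12,0],
    [0,0.14,0],
    [0,0.16,0],
    [0,0.18,0],
    [0,0.2,0],
    [0,0.221,0]
  ]
}}

```text
t: 5.95
ee_pos: [512.3, 2.3, 313.3]
orientation: [-1.099, 1.373, -1.369]
ft_force: [-0.0, 0.4, -3.4]
width: 37.4
```

Run:
```python
from h import *
o=ctrl.get_obs(); print(o["t"],o["ee_pos"],o["ft_force"],o["width"])
R=Ro.from_rotvec(o["orientation"]).as_matrix(); print(R.round(4))
print("to view pose, cm in tool:",R.T@(np.array([528,184,o["ee_pos"][2]])-o["ee_pos"])/10)
```

```text
5.95 [512.25647817   2.30153756 313.27953097] [-0.04825191  0.43543801 -3.37480395] 37.35369343566462
[[-2.193e-01 -3.500e-03  9.756e-01]
 [-9.757e-01  3.000e-04 -2.193e-01]
 [ 5.000e-04 -1.000e+00 -3.500e-03]]
to view pose, cm in tool: [-1.80727796e+01 -3.80503463e-04 -2.44878210e+00]
```

Emit:
{"method": "carry_out", "body": {
  "delta_pos": [
    [-1.5,0,-0.2],
    [-3.5,0,-0.5],
    [-5.5,0,-0.8],
    [-7.5,0,-1.1],
    [-9.5,0,-1.4],
    [-11.5,0,-1.7],
    [-13.5,0,-2],
    [-15.5,0,-2.3],
    [-17,0,-2.4],
    [-18,0,-2.4],
    [-18,0,-2.4],
    [-18,0,-2.4]
  ],
  "rotation": [
    [0,0,0],
    [0,0,0],
    [0,0,0],
    [0,0,0],
    [0,0,0],
    [0,0,0],
    [0,0,0],
    [0,0,0],
    [0,0,0],
    [0,0,0],
    [0,0,0],
    [0,0,0]
  ]
}}

```text
t: 6.95
ee_pos: [529.2, 181.6, 314.4]
orientation: [-1.099, 1.369, -1.369]
ft_force: [-1.3, -0.4, -3.9]
width: 37.7
```

Run:
```python
from h import *
o=ctrl.get_obs(); im=ctrl.get_image("wrist"); cv2.imwrite("pics/w4.png",im[:,:,::-1])
np.save("w4.npy",np.array([o["ee_pos"],o["orientation"]])); print(o["t"],o["ee_pos"],o["orientation"],o["width"],o["ft_force"])
for n in ["side","scene"]:
    im=ctrl.get_image(n); cv2.imwrite(f"pics/{n}4.png",im[:,:,::-1])
crop("pics/side4.png","pics/d4c.png",270,90,150,150,4)
crop("pics/scene4.png","pics/s4c.png",270,120,170,150,4)
```

```text
6.95 [529.15343497 181.55065087 314.43805064] [-1.0990007   1.36934111 -1.36910492] 37.65774632014751 [-1.27679446 -0.42826881 -3.87340902]
```

View pics/w4.png

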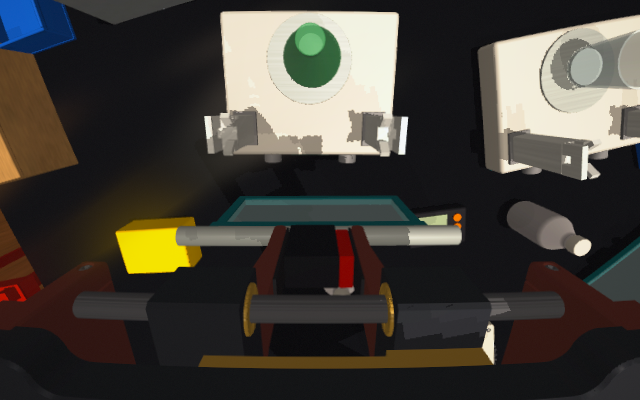

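View pics/s4c.png

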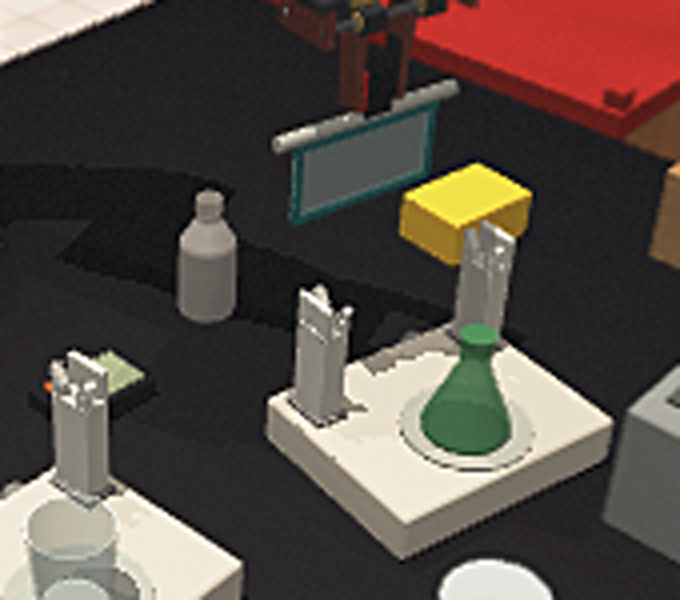

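View pics/d4c.png

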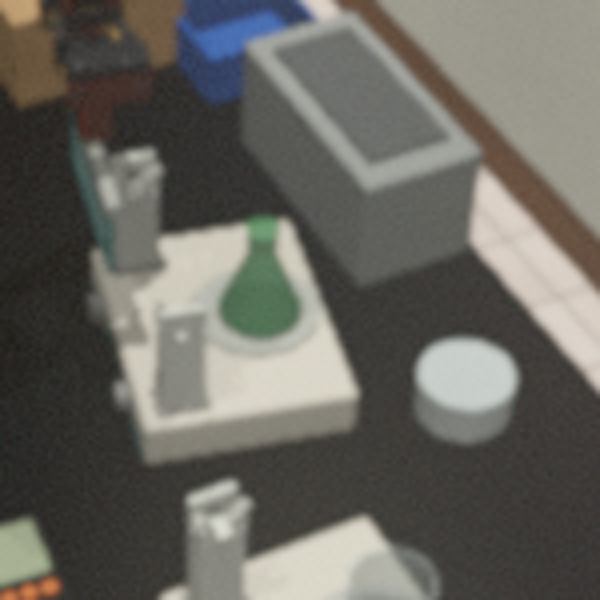

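Run:
```python
from h import *
crop("pics/w4.png","pics/w4c.png",195,100,225,70,3.5)
crop("pics/w4.png","pics/w4d.png",170,190,300,110,2.6)
```

```text
(no output)
```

View pics/w4c.png

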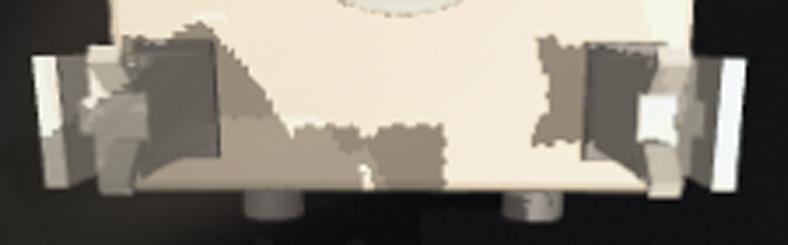

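View pics/w4d.png

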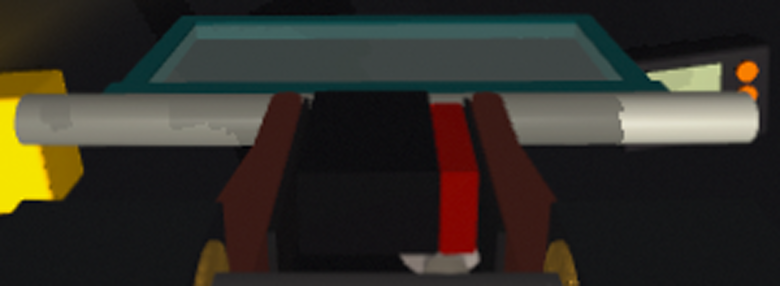

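Run:
```python
from h import *
p=np.load("w4.npy"); R=Ro.from_rotvec(p[1]).as_matrix()
w=lambda u,v:(195+u/3.5,100+v/3.5)
for z in (172,175,178,181,184):
    q={k:onz("wrist",w(*c),z,p) for k,c in dict(Lf=(32,57),Ln=(46,190),Rf=(747,58),Rn=(737,190)).items()}
    L=(q['Lf']+q['Ln'])/2; Rr=(q['Rf']+q['Rn'])/2; m=(L+Rr)/2; d=L-Rr
    print(z,np.linalg.norm(d).round(1),np.linalg.norm(q['Lf']-q['Ln']).round(1),np.linalg.norm(q['Rf']-q['Rn']).round(1),m.round(1),"yaw",np.degrees(np.arctan2(-d[0],d[1])).round(2), "in tool cm",(R.T@(m-p[0])/10).round(2))
# A same way
pa=np.load("w1.npy"); wa=lambda u,v:(205+u/3,110+v/3)
q={k:onz("wrist",wa(*c),178,pa) for k,c in dict(Lf=(31,68),Ln=(43,187),Rf=(675,68),Rn=(662,187)).items()}
L=(q['Lf']+q['Ln'])/2; Rr=(q['Rf']+q['Rn'])/2; m=(L+Rr)/2; d=L-Rr
print("A",np.linalg.norm(d),np.linalg.norm(q['Lf']-q['Ln']),m,"yaw",np.degrees(np.arctan2(-d[0],d[1])))
# held rail, in tool frame: rail z = TCP+(-14.6)
w2=lambda u,v:(170+u/2.6,190+v/2.6)
z=p[0][2]-14.3
l=onz("wrist",w2(18,118),z,p);r=onz("wrist",w2(757,118),z,p);print("rail",(R.T@(l-p[0])).round(1),(R.T@(r-p[0])).round(1), R[:,0].round(4))
```

```text
172 218.7 40.8 40.4 [587.3 182.7 172. ] yaw -12.65 in tool cm [-1.39 14.24  5.67]
175 216.6 40.4 40.0 [587.5 182.5 175. ] yaw -12.65 in tool cm [-1.38 13.94  5.69]
178 214.4 40.0 39.6 [587.7 182.3 178. ] yaw -12.65 in tool cm [-1.37 13.64  5.72]
181 212.2 39.6 39.2 [588.  182.2 181. ] yaw -12.65 in tool cm [-1.35 13.34  5.74]
184 210.1 39.2 38.8 [588.2 182.  184. ] yaw -12.65 in tool cm [-1.34 13.04  5.76]
A 217.99892466990195 41.11804930980419 [ 491.67711581 -228.15634812  178.        ] yaw 0.27336806486377313
rail [-100.9   14.2   -2. ] [100.2  14.4  -1.9] [-0.2175 -0.9761  0.0011]
```

Emit:
{"method": "carry_out", "body": {
  "delta_pos": [
    [-0.2,0,0.8],
    [-0.5,0,2],
    [-0.8,0,3.5],
    [-1.1,0,5],
    [-1.35,0,5.9],
    [-1.35,0,5.9],
    [-1.35,0,5.9],
    [-1.35,0,5.9]
  ],
  "rotation": [
    [0,0,0],
    [0,0,0],
    [0,0,0],
    [0,0,0],
    [0,0,0],
    [0,0,0],
    [0,0,0],
    [0,0,0]
  ]
}}

```text
t: 7.77
ee_pos: [589.4, 181.6, 314.9]
orientation: [-1.098, 1.37, -1.37]
ft_force: [0.1, 0.7, -3.7]
width: 37.7
```

Run:
```python
from h import *
o=ctrl.get_obs(); im=ctrl.get_image("wrist"); cv2.imwrite("pics/w5.png",im[:,:,::-1])
np.save("w5.npy",np.array([o["ee_pos"],o["orientation"]])); print(o["t"],o["ee_pos"],o["orientation"],o["width"],o["ft_force"])
for n in ["scene"]:
    im=ctrl.get_image(n); cv2.imwrite(f"pics/{n}5.png",im[:,:,::-1])
crop("pics/scene5.png","pics/s5c.png",300,110,150,140,5)
crop("pics/w5.png","pics/w5c.png",160,70,320,190,2.4)
```

```text
7.7667 [589.41302587 181.58991432 314.91983658] [-1.09766254  1.37043761 -1.36955656] 37.69021657615034 [ 0.12000273  0.73815548 -3.70675028]
```

View pics/w5c.png

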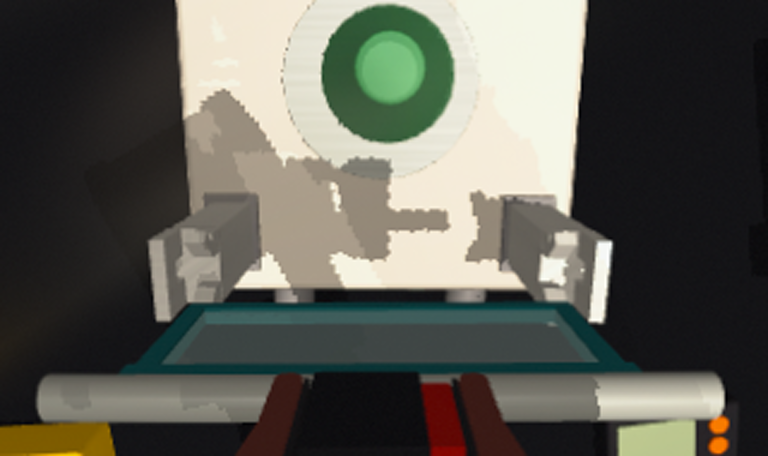

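View pics/s5c.png

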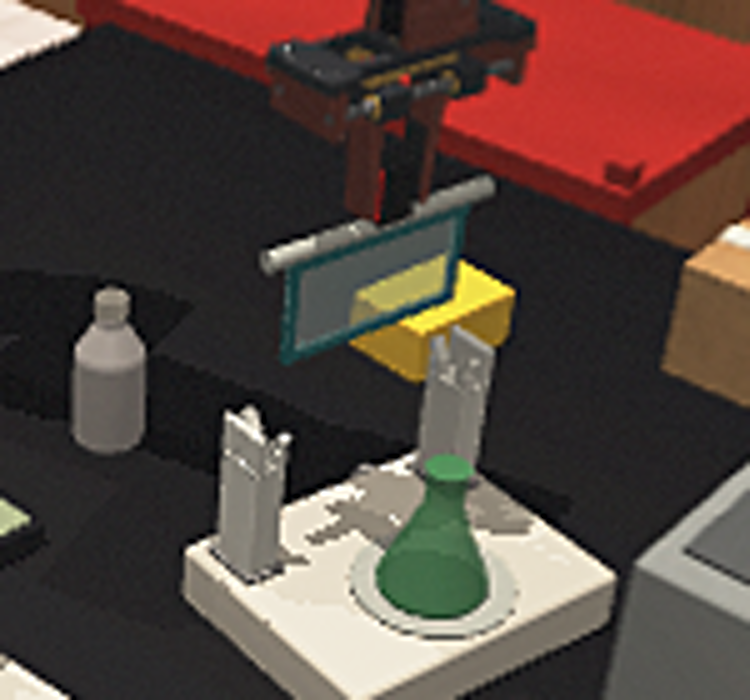

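Run:
```python
from h import *
p=np.load("w5.npy"); R=Ro.from_rotvec(p[1]).as_matrix()
w=lambda u,v:(160+u/2.4,70+v/2.4)
for z in (172,175,178):
    q={k:onz("wrist",w(*c),z,p) for k,c in dict(Lf=(149,240),Ln=(158,322),Rf=(612,240),Rn=(602,322)).items()}
    L=(q['Lf']+q['Ln'])/2; Rr=(q['Rf']+q['Rn'])/2; m=(L+Rr)/2; d=L-Rr
    print(z,np.linalg.norm(d).round(1),np.linalg.norm(q['Lf']-q['Ln']).round(1),m.round(1),"yaw",np.degrees(np.arctan2(-d[0],d[1])).round(2), "in tool cm",(R.T@(m-p[0])/10).round(2))
l=onz("wrist",w(38,398),p[0][2]-14.3,p);r=onz("wrist",w(724,398),p[0][2]-14.3,p);print("rail",(R.T@(l-p[0])).round(1),(R.T@(r-p[0])).round(1))
print(R.round(4))
```

```text
172 217.1 40.7 [587.7 182.8 172. ] yaw -12.62 in tool cm [-0.08 14.29 -0.18]
175 215.0 40.3 [588.5 182.6 175. ] yaw -12.62 in tool cm [-0.08 13.99 -0.1 ]
178 212.8 39.9 [589.3 182.4 178. ] yaw -12.62 in tool cm [-0.08 13.69 -0.02]
rail [-101.8   14.3   -2.3] [100.6  14.3  -2.3]
[[-2.188e-01 -1.000e-03  9.758e-01]
 [-9.758e-01 -2.000e-04 -2.188e-01]
 [ 4.000e-04 -1.000e+00 -1.000e-03]]
```

Emit:
{"method": "carry_out", "body": {
  "delta_pos": [
    [0,1,0],
    [0,2,0],
    [0,3,0],
    [0,4,0],
    [0,5,0],
    [0,6,0],
    [0,7,0],
    [0,8,0],
    [0,9,0],
    [0,10,0],
    [0,10.6,0],
    [0,11,0]
  ],
  "rotation": [
    [0,0,0],
    [0,0,0],
    [0,0,0],
    [0,0,0],
    [0,0,0],
    [0,0,0],
    [0,0,0],
    [0,0,0],
    [0,0,0],
    [0,0,0],
    [0,0,0],
    [0,0,0]
  ]
}}

```text
t: 8.87
ee_pos: [589.7, 181.7, 204.0]
orientation: [-1.098, 1.37, -1.369]
ft_force: [0.1, -0.1, -3.1]
width: 37.6
```

Run:
```python
from h import *
o=ctrl.get_obs(); im=ctrl.get_image("wrist"); cv2.imwrite("pics/w6.png",im[:,:,::-1])
print(o["t"],o["ee_pos"],o["orientation"],o["width"],o["ft_force"],o["moment"])
crop("pics/w6.png","pics/w6c.png",160,130,320,130,2.4)
im=ctrl.get_image("scene"); cv2.imwrite("pics/s6.png",im[:,:,::-1])
crop("pics/s6.png","pics/s6c.png",300,140,130,110,5)
```

```text
8.8667 [589.65398191 181.74782368 203.96424739] [-1.09810578  1.37028093 -1.36940186] 37.62851513444521 [ 0.0513121  -0.14334005 -3.09786301] [ 0.09256307  0.08697466 -0.00186853]
```

View pics/w6c.png

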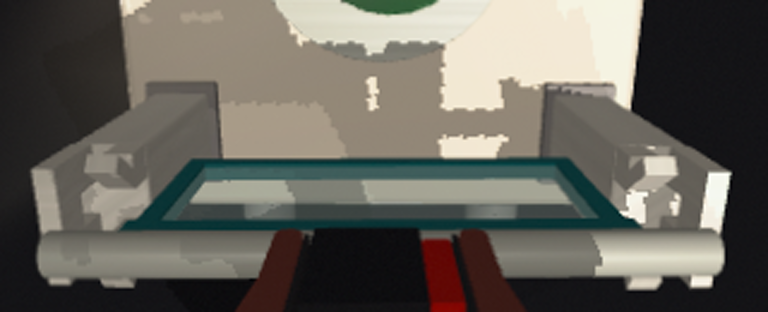

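View pics/s6c.png

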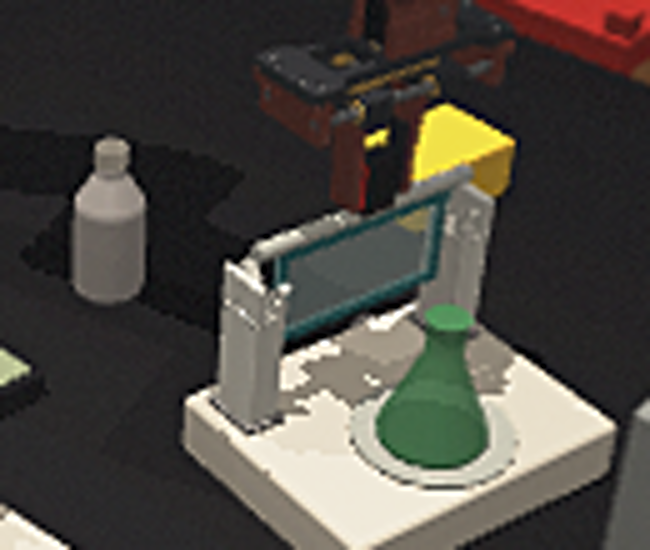

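Emit:
{"method": "carry_out", "body": {
  "delta_pos": [
    [0,0.4,0],
    [0,0.8,0],
    [0,1.1,0],
    [0,1.4,0],
    [0,1.7,0],
    [0,1.9,0]
  ],
  "rotation": [
    [0,0,0],
    [0,0,0],
    [0,0,0],
    [0,0,0],
    [0,0,0],
    [0,0,0]
  ]
}}

```text
t: 9.47
ee_pos: [589.9, 181.8, 185.8]
orientation: [-1.097, 1.37, -1.37]
ft_force: [0.7, -0.8, -3.6]
width: 37.5
```

Emit:
{"method": "carry_out", "body": {
  "delta_pos": [
    [0,0.1,0],
    [0,0.2,0],
    [0,0.3,0],
    [0,0.4,0]
  ],
  "rotation": [
    [0,0,0],
    [0,0,0],
    [0,0,0],
    [0,0,0]
  ]
}}

```text
t: 9.8
ee_pos: [590.1, 181.9, 182.2]
orientation: [-1.097, 1.369, -1.37]
ft_force: [0.8, -0.2, -4.4]
width: 37.7
```

Emit:
{"method": "carry_out", "body": {
  "delta_pos": [
    [0,0.1,0],
    [0,0.2,0],
    [0,0.3,0],
    [0,0.3,0]
  ],
  "rotation": [
    [0,0,0],
    [0,0,0],
    [0,0,0],
    [0,0,0]
  ]
}}

```text
t: 10.13
ee_pos: [589.9, 181.8, 178.9]
orientation: [-1.097, 1.37, -1.37]
ft_force: [-0.1, 0.5, -4.3]
width: 37.7
```

Emit:
{"method": "carry_out", "body": {
  "delta_pos": [
    [0,0.1,0],
    [0,0.2,0],
    [0,0.2,0]
  ],
  "rotation": [
    [0,0,0],
    [0,0,0],
    [0,0,0]
  ]
}}

```text
t: 10.38
ee_pos: [589.9, 181.8, 177.0]
orientation: [-1.097, 1.37, -1.37]
ft_force: [-1.0, -0.2, -4.3]
width: 37.6
```

Emit:
{"method": "carry_out", "body": {
  "delta_pos": [
    [0,0.05,0],
    [0,0.1,0],
    [0,0.1,0]
  ],
  "rotation": [
    [0,0,0],
    [0,0,0],
    [0,0,0]
  ]
}}

```text
t: 10.63
ee_pos: [590.0, 181.8, 176.1]
orientation: [-1.097, 1.37, -1.37]
ft_force: [-0.5, 0.0, -4.3]
width: 37.9
```

Emit:
{"method": "carry_out", "body": {
  "delta_pos": [
    [0,0.05,0],
    [0,0.1,0],
    [0,0.1,0]
  ],
  "rotation": [
    [0,0,0],
    [0,0,0],
    [0,0,0]
  ]
}}

```text
t: 10.88
ee_pos: [589.9, 181.8, 175.0]
orientation: [-1.097, 1.37, -1.369]
ft_force: [-0.7, -0.9, -4.1]
width: 37.9
```

Emit:
{"method": "carry_out", "body": {
  "delta_pos": [
    [0,0.05,0],
    [0,0.1,0],
    [0,0.1,0]
  ],
  "rotation": [
    [0,0,0],
    [0,0,0],
    [0,0,0]
  ]
}}

```text
t: 11.13
ee_pos: [590.0, 181.8, 174.1]
orientation: [-1.097, 1.37, -1.37]
ft_force: [0.1, -0.6, -3.9]
width: 37.7
```

Emit:
{"method": "carry_out", "body": {
  "delta_pos": [
    [0,0.05,0],
    [0,0.1,0],
    [0,0.1,0]
  ],
  "rotation": [
    [0,0,0],
    [0,0,0],
    [0,0,0]
  ]
}}

```text
t: 11.38
ee_pos: [590.0, 181.8, 173.0]
orientation: [-1.097, 1.37, -1.37]
ft_force: [-0.6, -0.4, -3.8]
width: 37.7
```

Emit:
{"method": "carry_out", "body": {
  "delta_pos": [
    [0,0.05,0],
    [0,0.1,0],
    [0,0.1,0]
  ],
  "rotation": [
    [0,0,0],
    [0,0,0],
    [0,0,0]
  ]
}}

```text
t: 11.63
ee_pos: [589.9, 181.9, 172.1]
orientation: [-1.097, 1.37, -1.369]
ft_force: [-1.3, 0.6, -3.5]
width: 37.6
```

Emit:
{"method": "carry_out", "body": {
  "delta_pos": [
    [0,0.05,0],
    [0,0.1,0],
    [0,0.1,0]
  ],
  "rotation": [
    [0,0,0],
    [0,0,0],
    [0,0,0]
  ]
}}

```text
t: 11.88
ee_pos: [589.9, 181.9, 171.0]
orientation: [-1.097, 1.37, -1.369]
ft_force: [0.1, -0.3, -3.4]
width: 38.0
```

Emit:
{"method": "carry_out", "body": {
  "delta_pos": [
    [0,0.05,0],
    [0,0.1,0],
    [0,0.1,0]
  ],
  "rotation": [
    [0,0,0],
    [0,0,0],
    [0,0,0]
  ]
}}

```text
t: 12.13
ee_pos: [589.9, 181.8, 170.0]
orientation: [-1.097, 1.37, -1.369]
ft_force: [-0.7, 0.1, -3.9]
width: 37.7
```

Emit:
{"method": "carry_out", "body": {
  "delta_pos": [
    [0,0.05,0],
    [0,0.1,0],
    [0,0.1,0]
  ],
  "rotation": [
    [0,0,0],
    [0,0,0],
    [0,0,0]
  ]
}}

```text
t: 12.38
ee_pos: [590.0, 181.8, 169.1]
orientation: [-1.097, 1.37, -1.37]
ft_force: [-0.2, 0.2, -3.3]
width: 37.5
```

Emit:
{"method": "carry_out", "body": {
  "delta_pos": [
    [0,0.05,0],
    [0,0.1,0],
    [0,0.1,0]
  ],
  "rotation": [
    [0,0,0],
    [0,0,0],
    [0,0,0]
  ]
}}

```text
t: 12.63
ee_pos: [590.0, 181.9, 168.1]
orientation: [-1.097, 1.37, -1.369]
ft_force: [-0.8, 0.9, -3.8]
width: 37.5
```

Emit:
{"method": "carry_out", "body": {
  "delta_pos": [
    [0,0.05,0],
    [0,0.1,0],
    [0,0.1,0]
  ],
  "rotation": [
    [0,0,0],
    [0,0,0],
    [0,0,0]
  ]
}}

```text
t: 12.88
ee_pos: [590.0, 181.8, 167.1]
orientation: [-1.097, 1.37, -1.37]
ft_force: [-0.1, 0.5, -3.9]
width: 37.7
```

Emit:
{"method": "carry_out", "body": {
  "delta_pos": [
    [0,0.05,0],
    [0,0.1,0],
    [0,0.1,0]
  ],
  "rotation": [
    [0,0,0],
    [0,0,0],
    [0,0,0]
  ]
}}

```text
t: 13.13
ee_pos: [590.0, 181.8, 166.1]
orientation: [-1.097, 1.37, -1.37]
ft_force: [-0.5, 0.3, -3.2]
width: 37.9
```

Emit:
{"method": "carry_out", "body": {
  "delta_pos": [
    [0,0.05,0],
    [0,0.05,0]
  ],
  "rotation": [
    [0,0,0],
    [0,0,0]
  ]
}}

```text
t: 13.3
ee_pos: [590.0, 181.8, 165.6]
orientation: [-1.097, 1.37, -1.37]
ft_force: [-0.7, 0.7, -3.5]
width: 37.8
```

Emit:
{"method": "carry_out", "body": {
  "delta_pos": [
    [0,0.05,0],
    [0,0.05,0]
  ],
  "rotation": [
    [0,0,0],
    [0,0,0]
  ]
}}

```text
t: 13.47
ee_pos: [590.0, 181.9, 165.1]
orientation: [-1.097, 1.37, -1.37]
ft_force: [-0.9, 1.1, -3.2]
width: 37.9
```

Run:
```python
from h import *
im=ctrl.get_image("wrist"); cv2.imwrite("pics/w7.png",im[:,:,::-1])
crop("pics/w7.png","pics/w7c.png",140,130,360,150,2.2)
im=ctrl.get_image("scene"); cv2.imwrite("pics/s7.png",im[:,:,::-1])
crop("pics/s7.png","pics/s7c.png",300,140,130,110,5)
```

```text
(no output)
```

View pics/w7c.png

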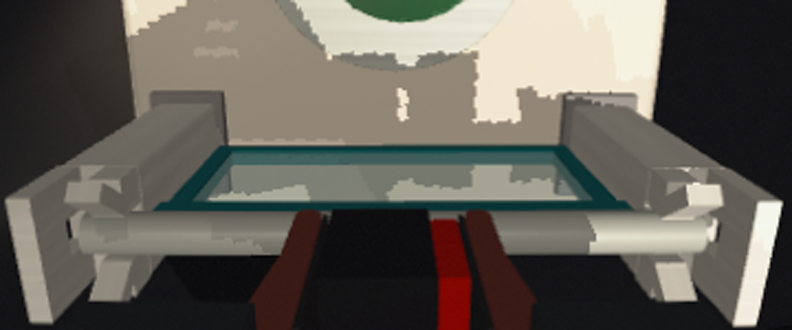

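View pics/s7c.png

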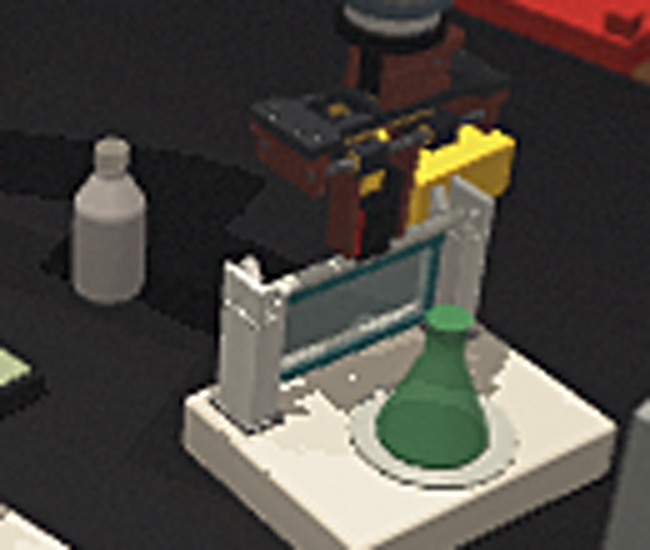

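Emit:
{"method": "carry_out", "body": {
  "delta_pos": [
    [0,0.05,0],
    [0,0.05,0]
  ],
  "rotation": [
    [0,0,0],
    [0,0,0]
  ]
}}

```text
t: 13.73
ee_pos: [590.2, 181.9, 165.0]
orientation: [-1.097, 1.369, -1.37]
ft_force: [-1.5, 0.3, -0.7]
width: 37.5
```

Emit:
{"method": "carry_out", "body": {
  "delta_pos": [
    [0,0.05,0],
    [0,0.05,0]
  ],
  "rotation": [
    [0,0,0],
    [0,0,0]
  ]
}}

```text
t: 13.9
ee_pos: [590.2, 181.9, 164.8]
orientation: [-1.096, 1.369, -1.37]
ft_force: [-3.0, -0.3, 3.6]
width: 37.8
```

Emit:
{"method": "carry_out", "body": {
  "delta_pos": [
    [0,0.05,0],
    [0,0.05,0]
  ],
  "rotation": [
    [0,0,0],
    [0,0,0]
  ]
}}

```text
t: 14.07
ee_pos: [590.2, 181.9, 164.7]
orientation: [-1.096, 1.369, -1.37]
ft_force: [-4.1, -0.7, 6.4]
width: 37.6
```

Emit:
{"method": "carry_out", "body": {
  "delta_pos": [
    [0,0.05,0],
    [0,0.05,0],
    [0,0.05,0]
  ],
  "rotation": [
    [0,0,0],
    [0,0,0],
    [0,0,0]
  ]
}}

```text
t: 14.32
ee_pos: [590.3, 181.9, 164.7]
orientation: [-1.096, 1.369, -1.37]
ft_force: [-5.2, -0.4, 10.9]
width: 37.5
```

Run:
```python
from h import *
o=ctrl.get_obs(); print(o["t"],o["ee_pos"],o["ft_force"],o["moment"],o["width"])
R=Ro.from_rotvec(o["orientation"]).as_matrix(); print("tool f",R.T@o["ft_force"],"m",R.T@o["moment"]); print(R.round(4))
for n in ["wrist","side","scene"]:
    im=ctrl.get_image(n); cv2.imwrite(f"pics/{n}8.png",im[:,:,::-1])
crop("pics/wrist8.png","pics/w8c.png",140,130,360,150,2.2)
crop("pics/side8.png","pics/d8c.png",280,110,100,110,5)
```

```text
14.3167 [590.25182757 181.91535818 164.67892765] [-5.18874935 -0.36512628 10.93179182] [-0.39420855  1.18230142 -0.12558056] 37.5329876166324
tool f [  1.48564031 -10.93599484  -4.97568077] m [-1.06764291  0.12546783 -0.64296497]
[[-2.184e-01  8.000e-04  9.759e-01]
 [-9.759e-01  2.000e-04 -2.184e-01]
 [-3.000e-04 -1.000e+00  7.000e-04]]
```

View pics/w8c.png

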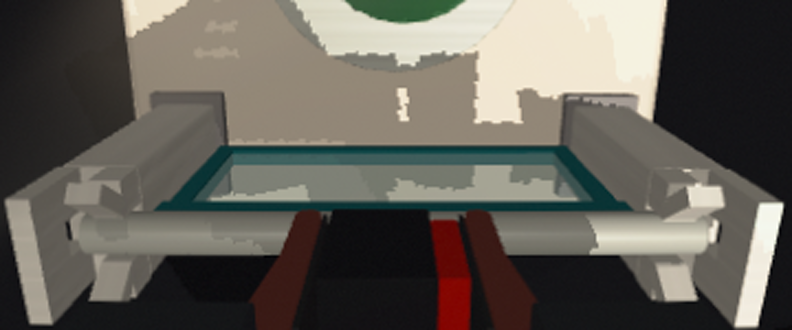

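View pics/d8c.png

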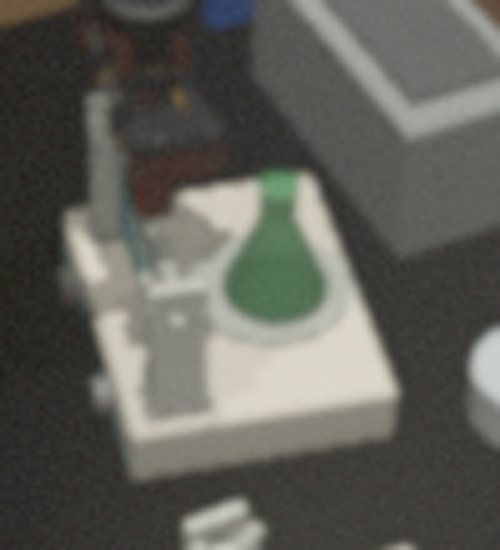

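Emit:
{"method": "carry_out", "body": {
  "delta_pos": [
    [0,0,-0.04],
    [0,0,-0.08],
    [0,0,-0.08],
    [0,0,-0.08]
  ],
  "rotation": [
    [0,0,0],
    [0,0,0],
    [0,0,0],
    [0,0,0]
  ]
}}

```text
t: 14.8
ee_pos: [590.2, 182.0, 164.7]
orientation: [-1.095, 1.368, -1.37]
ft_force: [-3.1, -1.1, 8.5]
width: 37.8
```

Run:
```python
from h import *
o=ctrl.get_obs(); print(o["t"],o["ee_pos"],o["width"])
R=Ro.from_rotvec(o["orientation"]).as_matrix(); print("tool f",R.T@o["ft_force"],"m",R.T@o["moment"])
```

```text
14.8 [590.16278333 181.95954187 164.7128288 ] 37.753023107997635
tool f [ 1.76490649 -8.53783881 -2.75594732] m [-0.57080204  0.14343417 -0.74343943]
```

Emit:
{"method": "carry_out", "body": {
  "delta_pos": [
    [0,0,-0.05],
    [0,0,-0.08],
    [0,0,-0.08],
    [0,0,-0.08]
  ],
  "rotation": [
    [0,0,0],
    [0,0,-0.003],
    [0,0,-0.006],
    [0,0,-0.006]
  ]
}}

```text
t: 15.13
ee_pos: [590.1, 182.0, 164.8]
orientation: [-1.099, 1.365, -1.375]
ft_force: [-0.4, -3.0, 7.5]
width: 37.7
```

Run:
```python
from h import *
o=ctrl.get_obs(); print(o["t"],o["ee_pos"],o["width"])
R=Ro.from_rotvec(o["orientation"]).as_matrix(); print("tool f",R.T@o["ft_force"],"m",R.T@o["moment"]);print(R.round(4))
```

```text
15.1333 [590.08448797 181.97145795 164.77554613] 37.711971669272295
tool f [ 3.07734953 -7.45852757  0.25904643] m [-0.12451484  0.15432433 -0.30846073]
[[-0.2187  0.0024  0.9758]
 [-0.9758 -0.0057 -0.2186]
 [ 0.0051 -1.      0.0036]]
```

Emit:
{"method": "carry_out", "body": {
  "delta_pos": [
    [0,0,0],
    [0,0,0],
    [0,0,0],
    [0,0,0],
    [0,0,0],
    [0,0,0],
    [0,0,0],
    [0,0,0]
  ],
  "rotation": [
    [0,0,0],
    [0,0,0],
    [0,0,0],
    [0,0,0],
    [0,0,0],
    [0,0,0],
    [0,0,0],
    [0,0,0]
  ],
  "hand": 0
}}

```text
t: 15.8
ee_pos: [588.5, 182.4, 163.1]
orientation: [-1.102, 1.367, -1.374]
ft_force: [0.1, -0.8, -0.1]
width: 86.6
```

Run:
```python
from h import *
o=ctrl.get_obs(); print(o["t"],o["ee_pos"],o["width"],o["ft_force"])
for n in ["wrist","side","scene"]:
    im=ctrl.get_image(n); cv2.imwrite(f"pics/{n}9.png",im[:,:,::-1])
crop("pics/wrist9.png","pics/w9c.png",140,130,360,150,2.2)
crop("pics/scene9.png","pics/s9c.png",300,140,130,110,5)
```

```text
15.8 [588.54447934 182.39944132 163.10575613] 86.61240797658377 [ 0.08252664 -0.83477118 -0.11201079]
```

View pics/w9c.png

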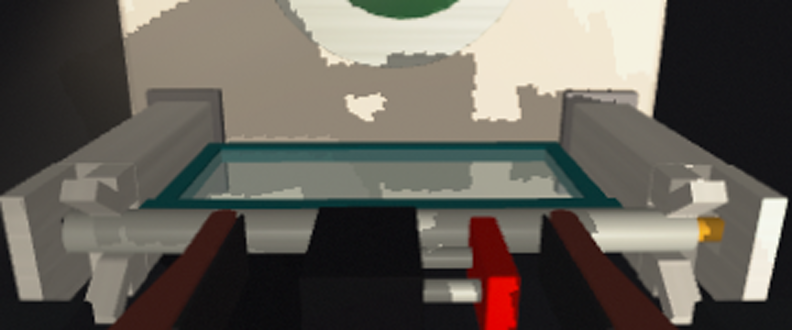

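View pics/s9c.png

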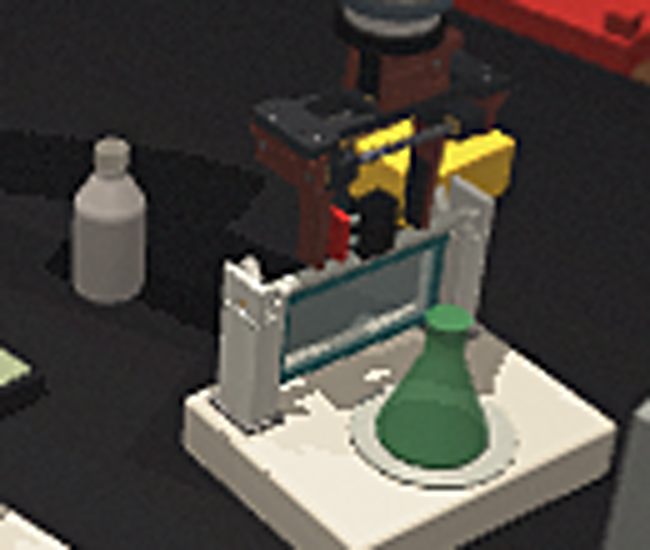

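Emit:
{"method": "carry_out", "body": {
  "delta_pos": [
    [0,-1,0],
    [0,-2,0],
    [0,-3.5,0],
    [0,-5.5,0],
    [0,-8,0],
    [0,-10.5,0],
    [0,-13,0],
    [0,-14,0],
    [0,-14,-3],
    [0,-14,-6],
    [0,-14,-6],
    [0,-14,-6]
  ],
  "rotation": [
    [0,0,0],
    [0,0,0],
    [0,0,0],
    [0,0,0],
    [0,0,0],
    [0,0,0],
    [0,0,0],
    [0,0,0],
    [0,0,0],
    [0,0,0],
    [0,0,0],
    [0,0,0]
  ]
}}

```text
t: 16.95
ee_pos: [529.2, 196.4, 303.7]
orientation: [-1.102, 1.366, -1.373]
ft_force: [1.4, -0.7, -0.6]
width: 87.7
```

Run:
```python
from h import *
o=ctrl.get_obs(); print(o["t"],o["ee_pos"],o["width"],o["ft_force"])
p=np.array([o["ee_pos"],o["orientation"]]);np.save("w10.npy",p)
for n in ["wrist","side","scene"]:
    im=ctrl.get_image(n); cv2.imwrite(f"pics/{n}10.png",im[:,:,::-1])
crop("pics/wrist10.png","pics/w10c.png",190,90,250,100,3)
crop("pics/scene10.png","pics/s10c.png",300,140,130,110,6)
```

```text
16.95 [529.16123853 196.39318941 303.66063905] 87.65764385311873 [ 1.43752133 -0.74491807 -0.60754158]
```

View pics/w10c.png

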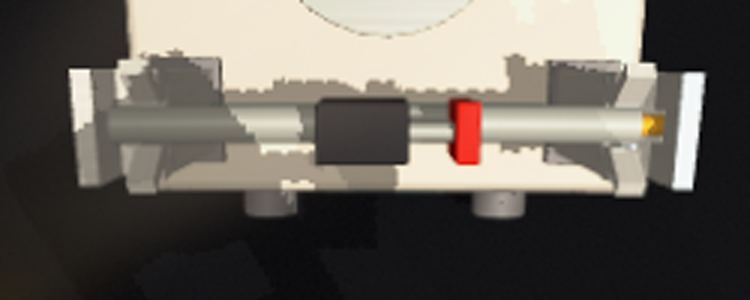

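View pics/s10c.png

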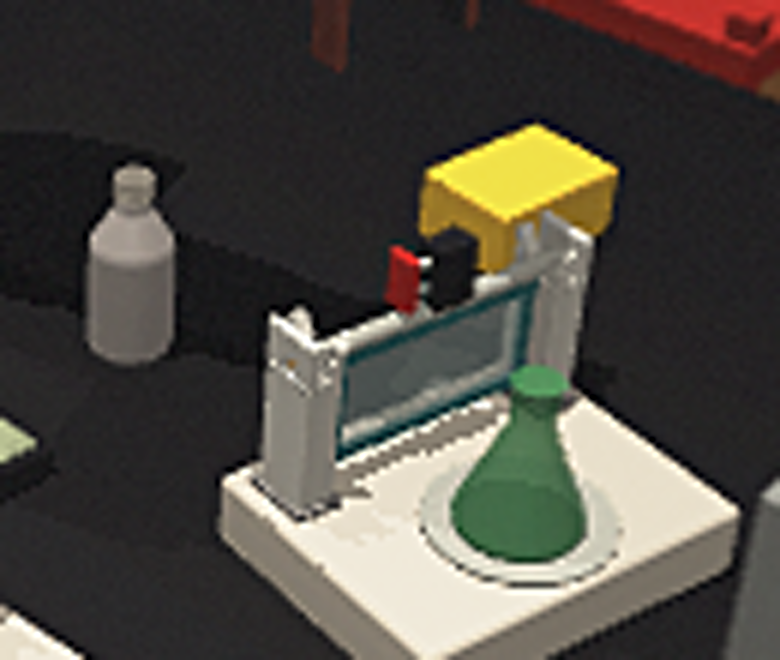

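View pics/side10.png

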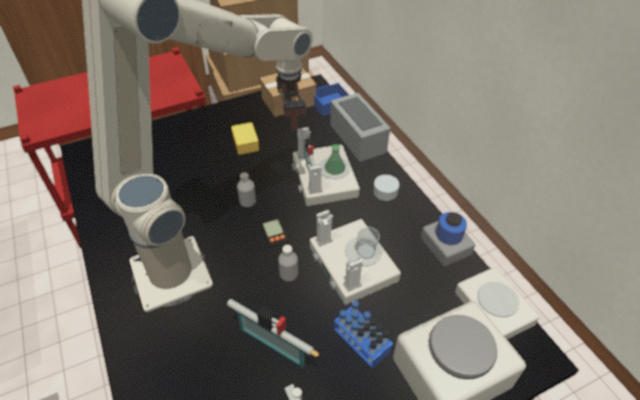

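Run:
```python
from h import *
p=np.load("w10.npy"); w=lambda u,v:(190+u/3,90+v/3); z=197.5
a,b,c=[onz("wrist",w(u,130),z,p) for u in (317,408,481)]
print("block",np.linalg.norm(a-b),"over both",np.linalg.norm(a-c))
l=onz("wrist",w(108,125),151,p);r=onz("wrist",w(643,125),151,p);t=onz("wrist",w(664,125),151,p)
print("rail",np.linalg.norm(l-r),"pin out visible",np.linalg.norm(t-r), (l+r)/2)
```

```text
block 28.845505685516663 over both 52.01992745566838
rail 199.666784458764 pin out visible 7.9420902081419555 [588.74716693 186.73747881 151.        ]
```

```bash
python3 -c "
from workcell import ctrl
print(ctrl.close_job())"
```

```text
the job is handed in; nothing more can be done
None
```

I moved the splash guard from stirrer A to stirrer B, and the pin has sprung out through the eye of B's post. The job was handed in at about 17 s. `close_job` gives no verdict, so the checks below are my own.

- **Unhooking at A:** I pinched the tab to the block (opening 37.9 mm, pin drawn) and lifted the guard straight off. The largest force reading was about 6 N.
- **Seating at B:** I lowered the guard in steps of 0.5 to 1 mm until it met a firm stop at a TCP height of 164.7 mm. That puts B's axis near its lowest setting.
    - The force reading peaked at about 11 N upward. Allowing for the guard's weight, that is about 14 to 15 N on the stirrer.
    - The load was uneven at first, about 80% on the tab end with a 5 N sideways push. I eased it with two 0.8 mm sideways shifts and a 0.006 rad tilt until both ends carried load, then let go.
- **After retreating:** the last pictures show the rail in both cradles and the brass pin entering the wall eye. The span over tab and block measured 52 mm by camera, against a nominal 53 mm. The block itself measured 28.8 mm against 30 mm, so the pin reads as fully out.
- **Disagreements:** the camera gave the rail as about 200 mm long against the true 196 mm, and placed things about 2 mm off along the tool's z axis. I used relative measurements to correct for this.
- **Other items:** by eye, none of the other things in view in the last pictures had moved, and the gripper was clear of everything.

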